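# Clock a gear-case cover onto its locating key and press it home

### The job

The round cover on top of the gear case on the bench is held up by its O-ring and its edge notch does not line up with the case's locating key. Push one of the cover's ribs round with a fingertip until the notch stands over the key, then press the cover down until it sits fully home and level on the case. Do not lift the cover off, and leave everything else on the bench where it is.

Things in the scene. Friction and masses are not known exactly. Their poses are not given: they have to be found in the camera images.
- housing: Gear case fixed to the bench, open end up: a grey drum 144 mm in diameter on a 150 mm square foot, its upper rim (the seat) 70 mm above the bench. Origin on the drum's axis at bench height; z up; the x axis points from the drum's axis towards the locating key. It does not move.
- seat (a point): Point on the drum's vertical axis at the height of the seat, 70 mm above the bench; axes as the gear case's.
- key (a point): Top of the locating key, a steel round bar 10 mm thick lying radially on the rim, from 59 to 91 mm out from the drum's axis (so that its outer 20 mm shows beyond the cover's edge). The point is 64 mm out, at the top of the bar, 7 mm above the seat.
- cover: Loose dull grey cast cover, 0.3 to 0.5 kg: a round plate 140 mm in diameter, 8 mm thick, one notch in its edge. Origin at the centre of the plate's underside, z up, x axis towards the notch. A greased plug beneath keeps it centred in the case's bore (1 mm play); it turns about the vertical with light friction and stays where left. It starts with its underside 10 mm above the seat, on the O-ring, clear of the key.
- hub (a point): Middle of the flat top of the cover's round hub, where to press: 34 mm in diameter, 22 mm above the plate's underside. With the notch over the key (within about 3.5 degrees) a push of 6 to 12 N here takes the cover 10 mm down to the seat, where it stays; otherwise it meets the key after about 3 mm.
- rib_left (a point): Top middle of one of the two upright ribs on the cover, 43 mm from the centre along the cover's +y axis (90 degrees anticlockwise from the notch seen from above). The rib is a radial wall 8 mm thick, from 26 to 60 mm from the centre, 16 mm high over the plate (24 mm over its underside).
- rib_right (a point): Top middle of the other rib, alike, 43 mm from the centre along the cover's -y axis.
- notch (a point): Middle of the cover's notch, at the height of the plate's underside, 64 mm from the cover's centre. The notch is an open slot in the plate's edge, 18 mm wide and 16 mm deep (54 to 70 mm from the centre), right through the plate.
- socket_big: Loose steel socket, 38 mm in diameter, 50 mm high, standing near the gear case. Origin at the centre of its underside. Not part of the job: leave it alone.
- socket_small: Loose steel socket, 26 mm in diameter, 36 mm high, standing near the gear case. Origin at the centre of its underside. Not part of the job: leave it alone.
- bearing: Loose steel bearing ring, 52 mm in diameter, 15 mm high, lying near the gear case. Origin at the centre of its underside. Not part of the job: leave it alone.
- spray_can: Spray can, 66 mm in diameter, 190 mm high, standing. Origin at the centre of its underside. Not part of the job: leave it alone.
- oil_bottle: Oil bottle, 48 mm in diameter, 140 mm high, standing. Origin at the centre of its underside. Not part of the job: leave it alone.
- wrench_grip (a point): Wrench about 240 mm long lying on the bench. The point is in its handle. Not part of the job: leave it alone.
- screwdriver_grip (a point): Screwdriver about 200 mm long lying on the bench. The point is in its handle. Not part of the job: leave it alone.
Not all that is in view belongs to the job. Of the things that look like the cover, the middle-sized one is meant.

How it is judged (in metres and radians):
On the way, in this order (a step that is already met when the one before it is completed fails the run):
1. the cover is turned until its notch stands over the key (horizontal distance between notch and key below 0.006 m).
2. the cover is pressed home on the seat (z of cover in the frame of seat below 0.002 m and horizontal distance between notch and key below 0.007 m and horizontal distance between cover and seat below 0.005 m and angle between cover's own z axis and vertical below 0.04 rad), for 0.2 s.
At the end, for the whole second after the job is handed in: The cover's underside is within 2 mm of the seat, its centre within 5 mm of the case's axis, the notch within 7 mm of the key, level to 0.04 rad, and at rest (all of step 2 and linear speed of cover below 0.02 m/s); the robot touches nothing.
It fails at once if the cover is lifted (its underside more than 18 mm above the seat) or tipped by more than 0.2 rad (z of cover in the frame of seat above 0.018 m or angle between cover's own z axis and vertical above 0.2 rad).
It fails at once if something else on the bench is moved by more than 25 mm (distance of any of socket_big, socket_small, bearing, spray_can, oil_bottle, wrench_grip, screwdriver_grip from where it was at the start of the episode above 0.025 m).
It also fails if it takes over 45 s, if anything falls off the work surface, if the arm or the gripper's body presses on something with over 40 N, if the wrist force passes 120 N, or if a joint passes its speed limit or range.

### The arm

A 6-joint arm with a two-finger parallel gripper is mounted at the origin on the work surface. World frame = base frame: x ahead of the robot, y to its left, z up, the work surface at z = 0. Lengths are in mm, angles in rad, forces in N, time in s.
With the tool pointing down it reaches from about 325 to 850 mm from the base axis. Payload 4.4 kg.
Tool frame: the origin (TCP) lies at the very end of the fingers, on their centre line; the grasp point (between the pads) lies env.tcp_to_grasp behind it (env.tcp_to_grasp is the distance from the TCP to the grasp point, in mm); z points along the fingers, y is the direction in which the jaws open and shut (so a half turn about z gives the same grasp; the last joint's range is limited). The gripper opens to 94 mm and grips with 3 to 60 N. Pads are 16 mm wide; open, the fingers measure 119 mm over their backs; the gripper's body (75 mm by 177 mm) begins 78 mm behind the grasp point.
Start: joints at [1.03, 0.207, 1.542, -0, 1.393, -0.15], TCP at [219.043, 531.646, 205.447] pointing down, gripper open.
Joint ranges: [-2.73, 2.73], [-0.86, 2.22], [0.23, 2.46], [-1.11, 4.25], [0.08, 2.63], [-2.82, 2.82]. Speed limits (rad/s): [2.79, 2.79, 3.14, 3.14, 3.14, 3.14].

### API

Orientations are given as a rotation vector (axis times angle).
In Python, from station import env gives the robot as it stands.
- The arm moves only by the tool jog_arm, never from a script. Its argument "steps" is a list of rows, each an object of numbers: "x", "y", "z": the shift along the tool's x, y, z in cm; "turn": the turn about the tool's z in rad. In form: [{"x": .., "y": .., "z": .., "turn": ..}, ...]. A call has 1 to 8 rows; each row shifts and turns the pose as measured when the row begins, along the tool's axes as they then stand; what a row does not reach is not made up. A row lasts 1/8 s, in which the tool goes at most 62.5 mm and 10.7 degrees, less where a joint would pass 70% of its speed; a pose out of reach is approached as far as the arm can. A call is refused whole if a number of a shift passes 6.25 or a number of a turn 0.188, either way. A call with a gripper value outside its range is refused whole. "claw" is the opening, from 0 (shut) to 1 (fully open), set as the call begins (left out, the last holds). The fingers move at their own pace and stop on an object; the grip force is fixed at half the most. Time passes only in rows, so rows that do not move let the fingers close. It gives the time, the measured TCP pose, the force and the opening at its end, in the units of the state.
- env.get_obs(): the state, without advancing time (a new reading comes with each control period).
- env.grab_frame(name): name is "scene" or "top" or "wrist"; returns (picture, depth): 384x512x3 uint8, blue, green, red; 384x512 float32, mm along the optical axis (not along the pixel's ray), 0 where there is no reading.
- env.camera_model(name): a dict with "intrinsics" (3x3 intrinsics, pixels), "world_from_camera" (4x4, takes a point from camera to world coordinates); the wrist camera has in their place "hand_eye" (4x4, takes a point from camera to tool coordinates, whose origin is the TCP and whose axes are the flange's). Camera axes: x right, y down, z forward; pixel columns grow to the right and rows downward; lengths in mm; the calibration is good to about 2 mm. A picture is of the moment at which its call begins: read the wrist's pose just before it. camera_model takes no time and is no camera call.
- env.finish_job(): hands the job in, once; it reports no verdict.
The state is a dict: "clock": time; "q": joint angles; "joint_velocities": joint speeds; "tau": joint torques, N m; "tcp_pos": TCP position; "tool_rot": TCP orientation; "force": force on the tool from outside, world axes, zero at the start; "moment": the same for the moment, N m; "gripper_width": finger opening in mm.
Only numpy, scipy, OpenCV 4.12 (cv2) and the standard library are available. Lean on these libraries where they do the work, as an engineer would, in place of code of your own. Each camera call takes 0.05 s, during which the arm holds its last target. There are 200 camera calls.

## Working session

There is one attempt and no reset: what is moved stays moved. The work goes in short steps, Python scripts to look and compute and a tool call to move; the robot and the scene stay as the last step left them, time stands still between calls to the robot, and variables do not carry over. Pictures are saved under pics/ and viewed, about 8 in all and at most 12, crops included, and the job is handed in when it is done.

Besides the shell and the picture viewer there is one more tool, called after "Request:" by a JSON object that holds its "fn" and its "kwargs", one argument or row to a line. jog_arm: Moves the arm, as the interface text tells. Its arguments: {"type":"object","properties":{"steps":{"type":"array","items":{"type":"object","properties":{"x":{"type":"number"},"y":{"type":"number"},"z":{"type":"number"},"turn":{"type":"number"}}}},"claw":{"type":"number"}},"required":["steps"]}

```bash
mkdir -p pics; cat > h.py <<'E'
import numpy as np, cv2
from scipy.spatial.transform import Rotation as R
from station import env
def look(n):
    o=env.get_obs(); im,d=env.grab_frame(n); c=env.camera_model(n)
    K=np.array(c["intrinsics"])
    if "world_from_camera" in c: T=np.array(c["world_from_camera"])
    else:
        W=np.eye(4); W[:3,:3]=R.from_rotvec(o["tool_rot"]).as_matrix(); W[:3,3]=o["tcp_pos"]; T=W@np.array(c["hand_eye"])
    return im,d,K,T
def p3(d,K,T,u,v):
    z=float(d[int(v),int(u)]); r=np.linalg.inv(K)@[u,v,1]*z
    return (T@np.r_[r,1])[:3]
def onplane(K,T,u,v,z):
    r=T[:3,:3]@np.linalg.inv(K)@[u,v,1]; return T[:3,3]+r*(z-T[2,3])/r[2]
E
python3 - <<'E'
from h import *
a=look("scene");b=look("top")
cv2.imwrite("pics/s1.png",a[0]);cv2.imwrite("pics/t1.png",b[0])
np.savez("t1.npz",im=b[0],d=b[1],K=b[2],T=b[3])
print(env.get_obs(), env.tcp_to_grasp); print(b[2],b[3])
E
```

```text
{'clock': 0.1, 'q': array([ 1.02948547e+00,  2.07329491e-01,  1.54276425e+00, -3.00356418e-05,
        1.39351817e+00, -1.50505379e-01]), 'joint_velocities': array([ 1.35116728e-03, -9.12223724e-04, -2.41458862e-03, -2.43526463e-04,
       -3.60305903e-05, -1.61705169e-03]), 'tau': array([-1.33833466e-03, -3.71864712e+01, -2.82292557e+01,  7.00156018e-02,
        3.11211403e-02, -4.24857240e-05]), 'tcp_pos': array([218.68641944, 531.01667411, 204.43215591]), 'tool_rot': array([-6.09840717e-01, -3.08116264e+00,  2.99907420e-03]), 'force': array([ 0.0175554 , -0.49293482, -0.30734255]), 'moment': array([ 0.00437393, -0.00584285, -0.00046401]), 'gripper_width': 94.01077363917824} 18.8
[[497.50496648   0.         252.45385079]
 [  0.         497.50496648 204.98370682]
 [  0.           0.           1.        ]] [[-3.05725852e-02 -9.79517773e-01  1.99023239e-01  2.36251599e+02]
 [-9.99527867e-01  2.93507827e-02 -9.08706699e-03 -1.12685224e+01]
 [ 3.05945579e-03 -1.99207088e-01 -9.79952640e-01  1.63215746e+03]
 [ 0.00000000e+00  0.00000000e+00  0.00000000e+00  1.00000000e+00]]
```

View pics/s1.png

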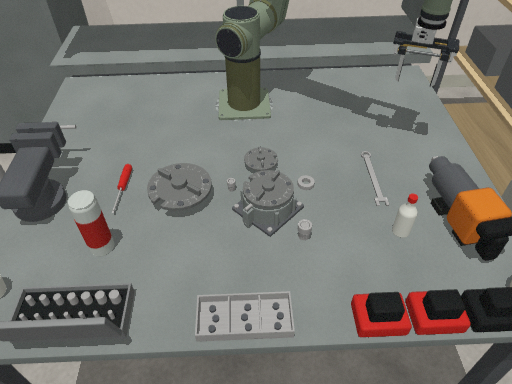

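View pics/t1.png

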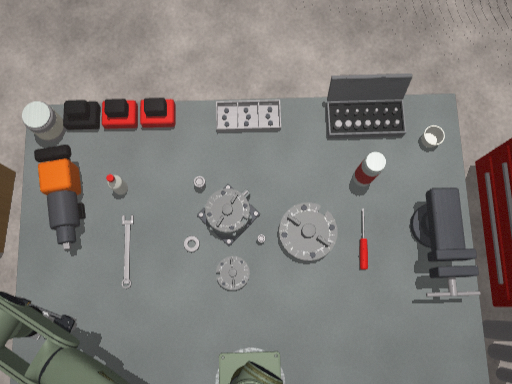

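Three things look like the cover in the top view: the one on the gear case at (228,211), a larger disc at (308,232) and a smaller one at (233,272). I choose the middle-sized one on the case and check it in a close crop.

```bash
python3 - <<'E'
import cv2
from h import *
z=np.load("t1.npz"); im=z["im"]
c=im[175:250,185:275]; cv2.imwrite("pics/t1c.png",cv2.resize(c,None,fx=8,fy=8,interpolation=cv2.INTER_CUBIC))
for uv,h in (((228,211),92),((200,184),50),((192,244),15),((262,239),36)):
    print(uv,p3(z["d"],z["K"],z["T"],*uv),onplane(z["K"],z["T"],*uv,h))
E
```

```text
(228, 211) [529.5348369   51.52512373 104.9516734 ] [532.0220647   52.05765366  92.        ]
(200, 184) [633.57066698 143.80073384  46.74632541] [632.75526527 143.48249153  50.        ]
(192, 244) [442.87574141 176.89675496  -2.10002996] [440.71373265 174.92789026  15.        ]
(262, 239) [447.56730192 -53.47793618  35.17002359] [447.45747823 -53.45599937  36.        ]
```

View pics/t1c.png

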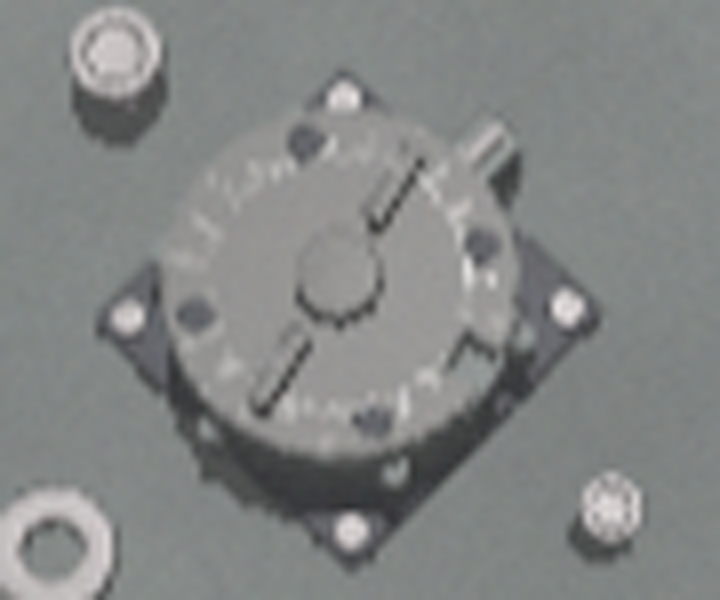

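```bash
python3 - <<'E'
from h import *
z=np.load("t1.npz");K,T=z["K"],z["T"]
g=lambda x,y,h: onplane(K,T,185+(x+.5)/8-.5,175+(y+.5)/8-.5,h)
c=g(340,274,102); k=g(492,148,77); n=g(476,352,88); f=[g(x,y,8) for x,y in((344,97),(128,316),(568,308),(352,530))]
r1=g(400,190,104); r2=g(283,368,104)
f0=np.mean(f,0); print("hub",c,"foot",f0)
an=lambda p:(np.degrees(np.arctan2(p[1]-c[1],p[0]-c[0])),np.hypot(*(p-c)[:2]))
print("key",an(k),"notch",an(n),"ribs",an(r1),an(r2))
print([np.degrees(np.arctan2(*(p-f0)[1::-1])) for p in f])
print(np.array(env.camera_model("wrist")["hand_eye"]).round(3),env.camera_model("wrist")["intrinsics"])
o=env.get_obs();M=R.from_rotvec(o["tool_rot"]).as_matrix();print(M.round(3)); print("shift tool cm",M.T@(np.array([532,53,250])-o["tcp_pos"])/10)
E
```

```text
hub [537.16540156  54.4370611  102.        ] foot [539.67701425  55.47222173   8.        ]
key (np.float64(-48.13690441947313), np.float64(81.69441925630515)) notch (np.float64(-119.96341808132632), np.float64(60.33633835548947)) ribs (np.float64(-36.80395255786783), np.float64(40.60921567581505)) (np.float64(148.30432185520135), np.float64(43.4883224329744))
[np.float64(-0.13760209389984188), np.float64(89.45736057222395), np.float64(-90.77712447954293), np.float64(179.8337035116538)]
[[   0.      -0.967   -0.254   73.78 ]
 [   1.       0.      -0.      -0.989]
 [   0.      -0.254    0.967 -179.214]
 [   0.       0.       0.       1.   ]] [[336.85824744   0.         250.80247729]
 [  0.         336.85824744 200.58188555]
 [  0.           0.           1.        ]]
[[-0.925  0.381 -0.001]
 [ 0.381  0.925 -0.002]
 [ 0.    -0.002 -1.   ]]
shift tool cm [-47.17688767 -32.27170255  -4.50512746]
```

The crop shows the case with its cover: hub (340,275), key bar (490,147), notch (475,350), and ribs at (400,190) and (283,368). The cover has to turn about 75° anticlockwise. I'll move above the case with the fingers shut.

Request:
{"fn": "jog_arm", "kwargs": {
  "claw": 0,
  "steps": [
    {"z":-2.0,"x":-2,"y":-1.5},
    {"x":-4.5,"y":-3.0,"z":-1},
    {"x":-4.5,"y":-3.0,"z":-1},
    {"x":-4.5,"y":-3.0},
    {"x":-4.5,"y":-3.0},
    {"x":-4.5,"y":-3.0},
    {"x":-4.5,"y":-3.0},
    {"x":-4.5,"y":-3.0}
  ]
}}

```text
schema error: expected keys x, y, z, turn
```

Request:
{"fn": "jog_arm", "kwargs": {
  "claw": 0,
  "steps": [
    {"x":-2,"y":-1.5,"z":-2,"turn":0},
    {"x":-4.5,"y":-3,"z":-1,"turn":0},
    {"x":-4.5,"y":-3,"z":-1,"turn":0},
    {"x":-4.5,"y":-3,"z":0,"turn":0},
    {"x":-4.5,"y":-3,"z":0,"turn":0},
    {"x":-4.5,"y":-3,"z":0,"turn":0},
    {"x":-4.5,"y":-3,"z":0,"turn":0},
    {"x":-4.5,"y":-3,"z":0,"turn":0}
  ]
}}

```text
clock: 1.1
tcp_pos: [446.2, 187.4, 242.5]
tool_rot: [-0.596, -3.082, 0.01]
force: [0.3, 0.5, -0.1]
gripper_width: 17.6
```

Request:
{"fn": "jog_arm", "kwargs": {
  "steps": [
    {"x":-4.5,"y":-3,"z":-0.5,"turn":0},
    {"x":-4.5,"y":-3,"z":-0.5,"turn":0},
    {"x":-4.2,"y":-2.5,"z":0,"turn":0},
    {"x":0,"y":0,"z":0,"turn":0.18},
    {"x":0,"y":0,"z":0,"turn":0.18},
    {"x":0,"y":0,"z":0,"turn":0.18},
    {"x":0,"y":0,"z":0,"turn":0.18},
    {"x":0,"y":0,"z":0,"turn":0.18}
  ]
}}

```text
clock: 2.1
tcp_pos: [538.4, 49.4, 247.8]
tool_rot: [-1.919, -2.478, 0.019]
force: [-0.9, 0.5, -0.6]
gripper_width: 0.9
```

Request:
{"fn": "jog_arm", "kwargs": {
  "steps": [
    {"x":0,"y":0,"z":0,"turn":0.18},
    {"x":0,"y":0,"z":0,"turn":0.18},
    {"x":0,"y":0,"z":0,"turn":0.18},
    {"x":0,"y":0,"z":0,"turn":0.18},
    {"x":0,"y":0,"z":0,"turn":0.18},
    {"x":0,"y":0,"z":0,"turn":0.18},
    {"x":0,"y":0,"z":0,"turn":0.18},
    {"x":0,"y":0,"z":0,"turn":0}
  ]
}}

```text
clock: 3.1
tcp_pos: [534.7, 49.6, 242.4]
tool_rot: [-3.033, -0.811, 0.038]
force: [-0.3, 0.8, 0.0]
gripper_width: 0.4
```

```bash
python3 - <<'E'
from h import *
w=look("wrist"); np.savez("w1.npz",im=w[0],d=w[1],K=w[2],T=w[3])
cv2.imwrite("pics/w1.png",cv2.resize(w[0],(800,600)))
o=env.get_obs();print(o["tcp_pos"],o["clock"],o["q"]);print(R.from_rotvec(o["tool_rot"]).as_matrix().round(3))
E
```

```text
[534.71630057  49.64576977 242.41668868] 3.15 [-0.06470629  0.11637871  1.56872938 -0.00611808  1.48004344  0.98345283]
[[ 0.866  0.5   -0.024]
 [ 0.5   -0.866 -0.005]
 [-0.023 -0.008 -1.   ]]
```

View pics/w1.png

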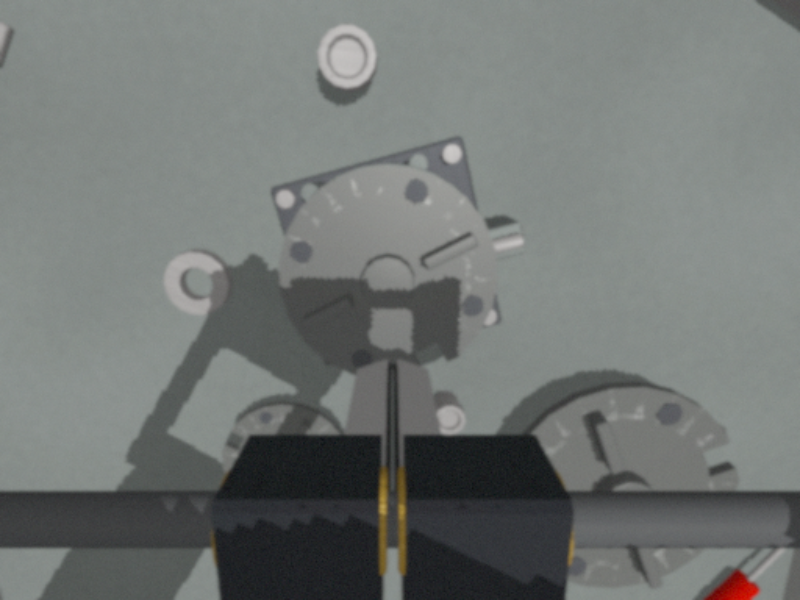

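The wrist view (enlarged 1.5625×) shows the hub at about (388,280), rib_left at (449,250), rib_right at (329,307) and the key end at (510,240).

```bash
python3 - <<'E'
from h import *
z=np.load("w1.npz");K,T=z["K"],z["T"]; s=1.5625
g=lambda x,y,h: onplane(K,T,(x+.5)/s-.5,(y+.5)/s-.5,h)
r1=g(449,250,104); r2=g(329,307,104); c=(r1+r2)/2; k=g(522,239,77)
print("c",c,g(388,281,102),"foot corners mean check",g(452,153,8),g(285,199,8))
for n,p in(("rl",r1),("rr",r2),("key",k),("keyin",g(496,247,77))): print(n,p,np.degrees(np.arctan2(*(p-c)[1::-1])),np.hypot(*(p-c)[:2]))
o=env.get_obs();M=R.from_rotvec(o["tool_rot"]).as_matrix()
C=np.array([538.5,55])
for ph in(115,120,125):
  t=np.r_[C+43*np.array([np.cos(np.radians(ph)),np.sin(np.radians(ph))]),112]; print(ph,t,M.T@(t-o["tcp_pos"])/10)
E
```

```text
c [540.34490158  56.35740688 104.        ] [538.82734335  55.54492242 102.        ] foot corners mean check [628.96063779  53.66678668   8.        ] [536.3116654  146.86384106   8.        ]
rl [574.222102    33.39663461 104.        ] -34.12803559302799 40.925075093678146
rr [506.46770116  79.31817915 104.        ] 145.87196440697213 40.92507509367824
key [601.67467581  -8.41397364  77.        ] -46.56335266551129 89.20018464517749
keyin [588.84983746   3.34851183  77.        ] -47.54042940421224 71.85173456281788
115 [520.32741475  93.97123484 112.        ] [ 1.26847245 -4.45413723 13.05199736]
120 [517.          92.23909236 112.        ] [ 0.89379774 -4.47033941 13.06073897]
125 [513.83621324  90.2235379  112.        ] [ 0.51913099 -4.45381703 13.06921868]
```

Request:
{"fn": "jog_arm", "kwargs": {
  "steps": [
    {"x":0.5,"y":-2.3,"z":3,"turn":0},
    {"x":0.5,"y":-2.2,"z":4,"turn":0},
    {"x":0,"y":0,"z":3.5,"turn":0},
    {"x":0,"y":0,"z":1.5,"turn":0},
    {"x":0,"y":0,"z":0,"turn":0}
  ]
}}

```text
clock: 3.78
tcp_pos: [518.9, 94.0, 120.5]
tool_rot: [-3.029, -0.83, 0.033]
force: [0.1, -0.3, 0.7]
gripper_width: 0.6
```

```bash
cat > st.py <<'E'
from h import *
o=env.get_obs();M=R.from_rotvec(o["tool_rot"]).as_matrix();C=np.array([539.3,55.6])
d=o["tcp_pos"][:2]-C; print("t",o["clock"],"tcp",o["tcp_pos"].round(1),"phi",np.degrees(np.arctan2(d[1],d[0])).round(1),"r",np.hypot(*d).round(1),"xdir",np.degrees(np.arctan2(M[1,0],M[0,0])).round(1),"tilt",M[:2,2].round(3),"F",o["force"].round(1),"q6",o["q"][5].round(2))
E
python3 st.py
```

```text
t 3.775 tcp [518.9  94.  120.5] phi 117.9 r 43.5 xdir 30.6 tilt [-0.021 -0.005] F [ 0.1 -0.3  0.7] q6 1.06
```

Request:
{"fn": "jog_arm", "kwargs": {
  "steps": [
    {"x":0,"y":0,"z":1.5,"turn":0},
    {"x":0,"y":0,"z":1.1,"turn":0},
    {"x":0,"y":0,"z":0,"turn":0},
    {"x":-0.5,"y":0.03,"z":0,"turn":-0.12},
    {"x":-0.5,"y":0.03,"z":0,"turn":-0.12}
  ]
}}

```text
clock: 4.4
tcp_pos: [514.4, 87.6, 96.8]
tool_rot: [-2.903, -1.197, 0.021]
force: [0.3, 2.7, -1.0]
gripper_width: 0.6
```

```bash
python3 st.py
```

```text
t 4.4 tcp [514.4  87.6  96.8] phi 127.9 r 40.5 xdir 44.8 tilt [-0.013 -0.003] F [ 0.3  2.7 -1. ] q6 0.79
```

Request:
{"fn": "jog_arm", "kwargs": {
  "steps": [
    {"x":-0.6,"y":0,"z":0.15,"turn":-0.05},
    {"x":-0.6,"y":0,"z":0.1,"turn":-0.1},
    {"x":-0.6,"y":0,"z":0,"turn":-0.12},
    {"x":-0.6,"y":0,"z":0,"turn":-0.12}
  ]
}}

```text
clock: 4.9
tcp_pos: [503.4, 72.4, 98.0]
tool_rot: [-2.601, -1.751, -0.001]
force: [-0.0, 2.3, -0.7]
gripper_width: 0.8
```

```bash
python3 st.py
```

```text
t 4.9 tcp [503.4  72.4  98. ] phi 154.9 r 39.7 xdir 67.9 tilt [-0.003  0.005] F [-0.   2.3 -0.7] q6 0.35
```

Request:
{"fn": "jog_arm", "kwargs": {
  "steps": [
    {"x":-0.6,"y":-0.05,"z":0.3,"turn":-0.12},
    {"x":-0.6,"y":-0.02,"z":0.2,"turn":-0.12},
    {"x":-0.6,"y":0,"z":0.1,"turn":-0.12},
    {"x":-0.6,"y":0,"z":0.1,"turn":-0.12},
    {"x":-0.5,"y":0,"z":0.1,"turn":-0.1}
  ]
}}

```text
clock: 5.52
tcp_pos: [498.8, 54.5, 97.0]
tool_rot: [-1.962, -2.431, -0.031]
force: [-4.4, 5.3, 6.3]
gripper_width: 0.6
```

```bash
python3 st.py; python3 - <<'E'
from h import *
w=look("wrist"); np.savez("w2.npz",im=w[0],d=w[1],K=w[2],T=w[3])
cv2.imwrite("pics/w2.png",cv2.resize(w[0],(800,600)))
E
```

```text
t 5.525 tcp [498.8  54.5  97. ] phi -178.4 r 40.5 xdir 102.2 tilt [-0.001  0.027] F [-4.4  5.3  6.3] q6 -0.31
```

View pics/w2.png

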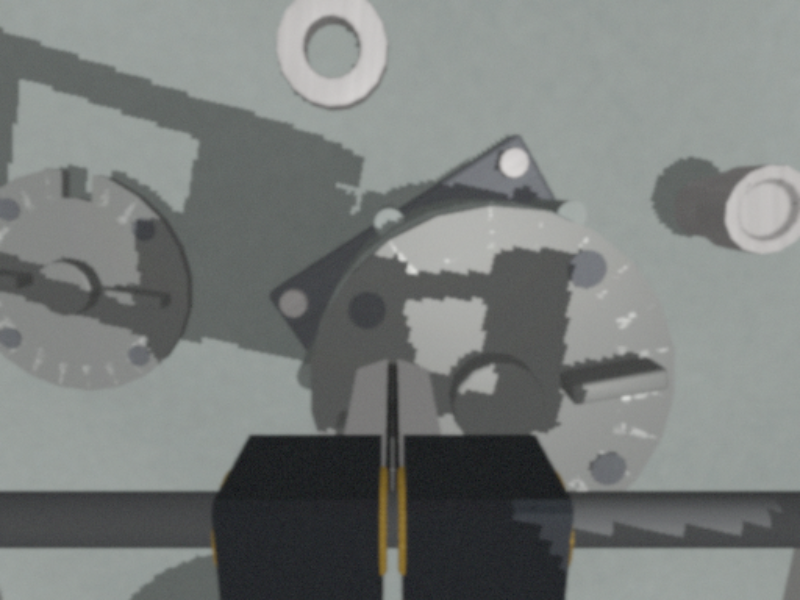

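The wrist view shows the hub at about (495,395), rib_left at (570..667,380) and the fingertips at (392,365). There is an unexpected upward force of 6 N. I'll measure the rib angle and the plate height.

```bash
python3 - <<'E'
from h import *
z=np.load("w2.npz");d,K,T=z["d"],z["K"],z["T"]; s=1.5625
g=lambda x,y,h: onplane(K,T,(x+.5)/s-.5,(y+.5)/s-.5,h)
for h in(104,):
  a=g(580,393,h);b=g(667,376,h); print(a,b,np.degrees(np.arctan2(*(b-a)[1::-1])),np.hypot(*(b-a)[:2]))
for n,x,y in(("plate",600,330),("plate",440,330),("plate",520,230),("plate",640,420),("rib",630,385),("hub",500,390)): print(n,p3(d,K,T,x/s,y/s))
print("hub",g(497,390,102))
E
python3 st.py
```

```text
[563.19133885  66.83127268 104.        ] [591.18697516  79.32254743 104.        ] 24.045783193544114 30.655955328153425
plate [571.05903914  87.34529622  87.2610768 ]
plate [512.14530014  74.86014484  87.95199957]
plate [531.5793823  116.94007311  87.89802785]
plate [596.73359855  56.03091968  88.30803946]
rib [579.51583211  73.39510484 104.2689085 ]
hub [536.19160615  61.03429399 101.4017375 ]
hub [534.8404834   61.09440565 102.        ]
t 5.575 tcp [499.  54.  97.] phi -177.7 r 40.4 xdir 102.3 tilt [-0.001  0.026] F [-4.3  4.4  4.7] q6 -0.31
```

Request:
{"fn": "jog_arm", "kwargs": {
  "steps": [
    {"x":-0.6,"y":0.15,"z":0,"turn":-0.05},
    {"x":-0.6,"y":0.1,"z":0,"turn":-0.05},
    {"x":-0.4,"y":0.05,"z":0,"turn":-0.05}
  ]
}}

```text
clock: 5.95
tcp_pos: [503.1, 42.1, 97.5]
tool_rot: [-1.76, -2.573, -0.035]
force: [-1.4, 1.9, -0.3]
gripper_width: 0.3
```

```bash
python3 st.py; python3 - <<'E'
from h import *
w=look("wrist"); np.savez("w3.npz",im=w[0],d=w[1],K=w[2],T=w[3])
cv2.imwrite("pics/w3.png",cv2.resize(w[0],(800,600)))
E
```

```text
t 5.95 tcp [503.1  42.1  97.5] phi -159.6 r 38.7 xdir 111.3 tilt [-0.007  0.032] F [-1.4  1.9 -0.3] q6 -0.49
```

View pics/w3.png

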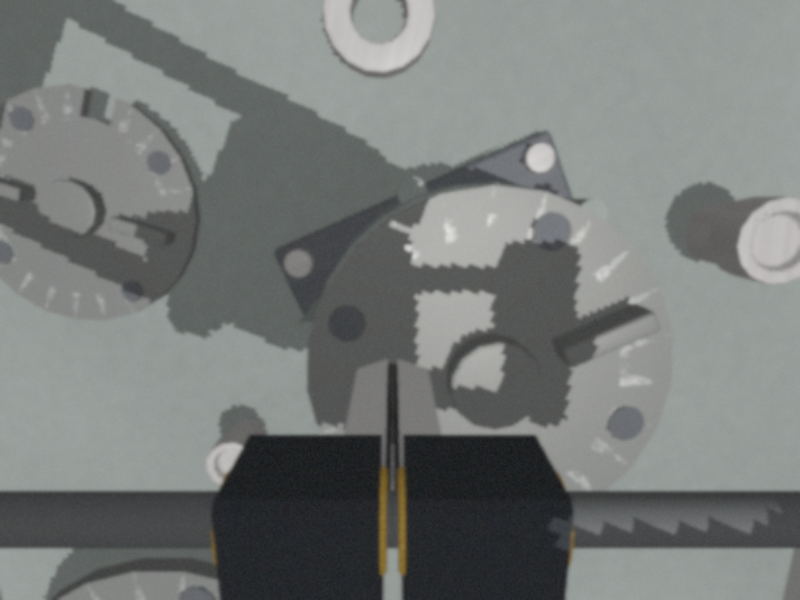

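The rib now runs from about (568,357) to (657,321), with the hub at (495,378). I'll work out the angle.

```bash
python3 - <<'E'
from h import *
s=1.5625
for f,P in(("w2",((580,393),(667,376),(570,372),(655,355))),("w3",((568,363),(659,325),(558,345),(640,306)))):
  z=np.load(f+".npz");d,K,T=z["d"],z["K"],z["T"]
  g=lambda p,h: onplane(K,T,(p[0]+.5)/s-.5,(p[1]+.5)/s-.5,h)
  # plate/rib mask from depth: world pts with z 99..108, beyond hub
  v,u=np.mgrid[0:384,0:512]; r=np.linalg.inv(K)@np.stack([u.ravel(),v.ravel(),np.ones(u.size)])*d.ravel()
  W=(T[:3,:3]@r).T+T[:3,3]; C=np.array([538.,57.]); q=W[:,:2]-C; rr=np.hypot(*q.T)
  m=(abs(W[:,2]-104)<3)&(rr>24)&(rr<64)&(q[:,0]>5)&(v.ravel()<330)&(u.ravel()>340)
  h=(abs(W[:,2]-102)<3)&(rr<20)
  X=W[m,:2]; c=X.mean(0); e=np.linalg.svd(X-c,full_matrices=False)[2][0]; e*=np.sign(e[0])
  print(f,m.sum(),"rib c",c,"dir",np.degrees(np.arctan2(e[1],e[0])),"hub",W[h,:2].mean(0),h.sum(),"hand",[np.degrees(np.arctan2(*(g(P[i+1],104)-g(P[i],104))[1::-1])) for i in(0,2)])
E
```

```text
w2 878 rib c [576.06103975  72.09611678] dir 23.104643024959994 hub [536.41520183  57.11706784] 2306 hand [np.float64(24.045783193544114), np.float64(24.208237837626164)]
w3 897 rib c [566.46258406  86.10851149] dir 45.90551010096204 hub [536.44066465  55.56593555] 2608 hand [np.float64(45.50399124987718), np.float64(48.30001674965005)]
```

The rib is at about 45.5°, where about 43.5° is wanted. I'll back off, rise and look straight at the notch and key.

Request:
{"fn": "jog_arm", "kwargs": {
  "steps": [
    {"x":0.8,"y":0,"z":0,"turn":0},
    {"x":0.3,"y":0,"z":-2,"turn":0},
    {"x":0,"y":0,"z":-4,"turn":0},
    {"x":0,"y":0,"z":-4.5,"turn":0},
    {"x":0,"y":0,"z":-4,"turn":0},
    {"x":0,"y":0,"z":0,"turn":0}
  ]
}}

```text
clock: 6.75
tcp_pos: [500.9, 49.2, 248.9]
tool_rot: [-1.766, -2.576, -0.037]
force: [-0.1, 0.3, -0.0]
gripper_width: 0.7
```

```bash
python3 st.py; python3 - <<'E'
from h import *
w=look("wrist"); np.savez("w4.npz",im=w[0],d=w[1],K=w[2],T=w[3])
cv2.imwrite("pics/w4.png",cv2.resize(w[0],(800,600)))
E
```

```text
t 6.75 tcp [500.9  49.2 248.9] phi -170.5 r 39.0 xdir 111.1 tilt [-0.002  0.03 ] F [-0.1  0.3 -0. ] q6 -0.47
```

View pics/w4.png

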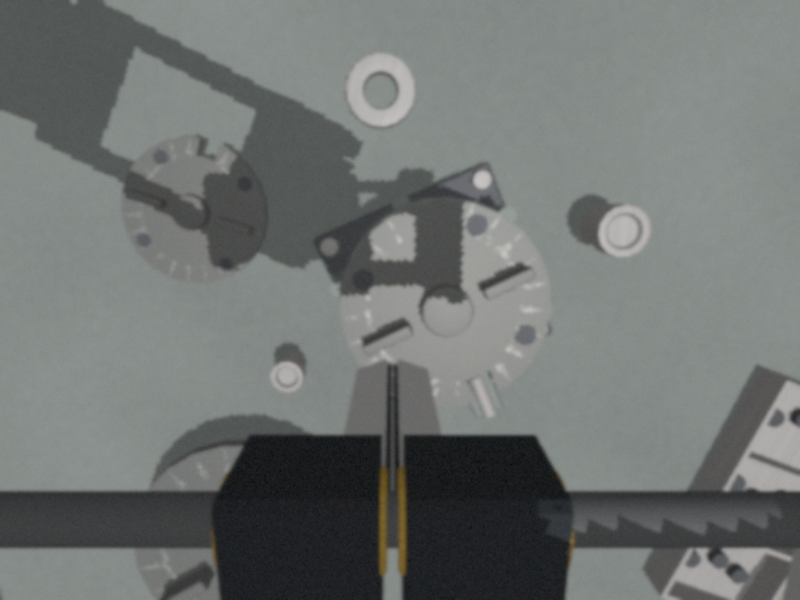

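The key bar shows at (483,396), inside or next to the notch, and the hub is at (446,312). I'll enlarge that area.

```bash
python3 - <<'E'
from h import *
z=np.load("w4.npz"); c=z["im"][225:275,275:341]
cv2.imwrite("pics/w4c.png",cv2.resize(c,None,fx=12,fy=12,interpolation=cv2.INTER_CUBIC))
E
```

```text
(no output)
```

View pics/w4c.png

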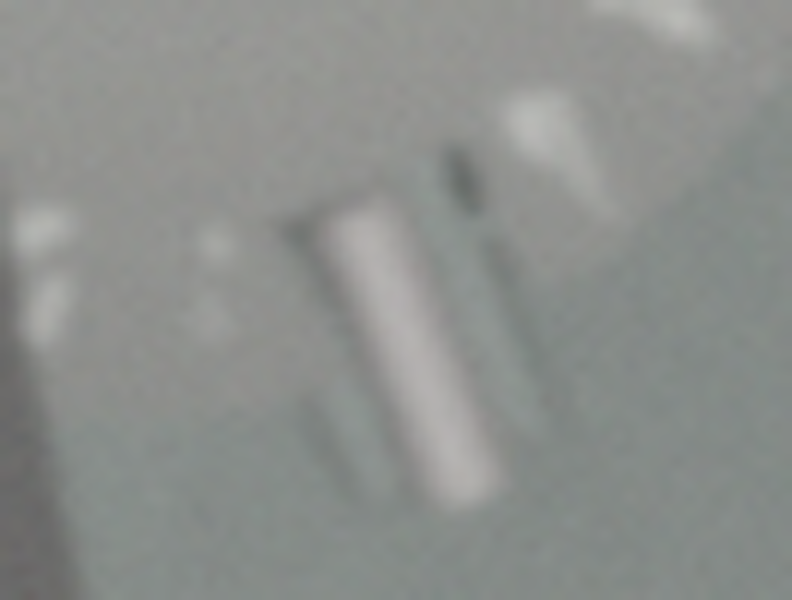

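```bash
python3 - <<'E'
from h import *
z=np.load("w4.npz");d,K,T=z["d"],z["K"],z["T"]
g=lambda x,y,h: onplane(K,T,275+(x+.5)/12-.5,225+(y+.5)/12-.5,h)[:2]
A=lambda v:np.degrees(np.arctan2(v[1],v[0]))
s=1.5625; G=lambda x,y,h: onplane(K,T,(x+.5)/s-.5,(y+.5)/s-.5,h)[:2]
v,u=np.mgrid[0:384,0:512]; r=np.linalg.inv(K)@np.stack([u.ravel(),v.ravel(),np.ones(u.size)])*d.ravel()
W=(T[:3,:3]@r).T+T[:3,3]; C=np.array([537.5,55.]); q=W[:,:2]-C; rr=np.hypot(*q.T); ok=(rr<75)&(u.ravel()>205)&(v.ravel()<275)
h=ok&(rr<22)&(W[:,2]>96); hub=np.mean([W[h,:2].max(0),W[h,:2].min(0)],0)
rb=ok&(rr>25)&(W[:,2]>98)&(v.ravel()<228); X=W[rb,:2]; c=X.mean(0);e=np.linalg.svd(X-c,full_matrices=False)[2][0]
k=ok&0|((rr>73)&(rr<95)&(abs(W[:,2]-74)<6)&(q[:,0]>20)&(q[:,1]<-20)); kc=W[k,:2].mean(0)
print("hub",hub,W[h,:2].mean(0),"ribs",rb.sum(),c,A(e),"key",k.sum(),kc)
R1=G(386,333,104);R2=G(507,281,104); print("ribs by hand",(R1+R2)/2,A(R2-R1))
k0,k1=g(358,212,77),g(468,495,77); n0,n1=g(290,225,88),g(455,150,88)
for cc in(hub,(R1+R2)/2): print("key",A(k0-cc),A(k1-cc),A(k1-k0),np.hypot(*(k1-cc)),"notch",A((n0+n1)/2-cc),np.hypot(*((n0+n1)/2-cc)),"edge normal",A(n1-n0)-90,np.hypot(*(n1-n0)))
E
```

```text
hub [536.99992269  54.94140174] [536.40648545  55.61443054] ribs 584 [537.25145097  56.28918825] -133.05998678424058 key 121 [160.44142175 136.60824421]
ribs by hand [534.59207573  58.02525116] 44.982430265515205
key -44.577219797115895 -45.354792068005516 -46.87631619397644 89.8821880562715 notch -42.51029580896619 53.42992083076654 edge normal -43.02071894723697 16.143503965622394
key -45.03527919894704 -45.63217015119476 -46.87631619397644 93.76938811736477 notch -43.15658924576366 57.29235130660408 edge normal -43.02071894723697 16.143503965622394
```

Notch and key agree to within about 2°, inside the 3.5° allowed. I'll go to the hub and press gently.

Request:
{"fn": "jog_arm", "kwargs": {
  "steps": [
    {"x":-0.5,"y":1.8,"z":3,"turn":0},
    {"x":-0.5,"y":1.8,"z":4,"turn":0},
    {"x":0,"y":0,"z":4,"turn":0},
    {"x":0,"y":0,"z":2,"turn":0},
    {"x":0,"y":0,"z":0,"turn":0}
  ]
}}

```text
clock: 7.42
tcp_pos: [530.8, 58.4, 105.0]
tool_rot: [-1.76, -2.564, -0.023]
force: [-1.1, 0.8, 0.2]
gripper_width: 0.7
```

```bash
python3 st.py
```

```text
t 7.425 tcp [530.8  58.4 105. ] phi 161.7 r 9.0 xdir 111.1 tilt [-0.017  0.03 ] F [-1.1  0.8  0.2] q6 -0.45
```

Request:
{"fn": "jog_arm", "kwargs": {
  "steps": [
    {"x":-0.5,"y":0.6,"z":-0.2,"turn":0},
    {"x":0,"y":0,"z":0,"turn":0},
    {"x":0,"y":0,"z":0.3,"turn":0},
    {"x":0,"y":0,"z":0.3,"turn":0},
    {"x":0,"y":0,"z":0.3,"turn":0}
  ]
}}

```text
clock: 8.05
tcp_pos: [540.7, 55.8, 101.1]
tool_rot: [-1.763, -2.568, -0.027]
force: [-3.3, 0.1, 8.8]
gripper_width: -0.1
```

```bash
python3 st.py
```

```text
t 8.05 tcp [540.7  55.8 101.1] phi 7.9 r 1.4 xdir 111.0 tilt [-0.012  0.029] F [-3.3  0.1  8.8] q6 -0.45
```

Request:
{"fn": "jog_arm", "kwargs": {
  "steps": [
    {"x":0,"y":-0.1,"z":0.4,"turn":0},
    {"x":0,"y":-0.1,"z":0.4,"turn":0},
    {"x":0,"y":-0.1,"z":0.4,"turn":0}
  ]
}}

```text
clock: 8.43
tcp_pos: [540.6, 55.7, 94.7]
tool_rot: [-1.766, -2.572, -0.035]
force: [-2.5, 1.2, 7.8]
gripper_width: 0.3
```

```bash
python3 st.py
```

```text
t 8.425 tcp [540.6  55.7  94.7] phi 6.2 r 1.4 xdir 111.1 tilt [-0.005  0.031] F [-2.5  1.2  7.8] q6 -0.46
```

The cover has passed the 3 mm point with only 8 N, so it is clear of the key. I'll keep pressing.

Request:
{"fn": "jog_arm", "kwargs": {
  "steps": [
    {"x":0,"y":0,"z":0.4,"turn":0},
    {"x":0,"y":0,"z":0.4,"turn":0},
    {"x":0,"y":0,"z":0.5,"turn":0},
    {"x":0,"y":0,"z":0.5,"turn":0}
  ]
}}

```text
clock: 8.93
tcp_pos: [540.7, 55.8, 92.1]
tool_rot: [-1.762, -2.574, -0.03]
force: [-12.3, 0.0, 28.3]
gripper_width: 0.3
```

```bash
python3 st.py
```

```text
t 8.925 tcp [540.7  55.8  92.1] phi 7.2 r 1.4 xdir 111.2 tilt [-0.007  0.028] F [-12.3   0.   28.3] q6 -0.46
```

Solid stop at 92 mm, which is home, with 28 N. I'll hold briefly, lift off and look.

Request:
{"fn": "jog_arm", "kwargs": {
  "steps": [
    {"x":0,"y":0,"z":0.2,"turn":0},
    {"x":0,"y":0,"z":0,"turn":0},
    {"x":0,"y":0,"z":-1.5,"turn":0},
    {"x":0,"y":0,"z":-4,"turn":0},
    {"x":0,"y":-1.8,"z":-4.5,"turn":0},
    {"x":0,"y":-1.8,"z":-4.5,"turn":0},
    {"x":0,"y":0,"z":0,"turn":0}
  ]
}}

```text
clock: 9.8
tcp_pos: [507.9, 38.2, 243.7]
tool_rot: [-1.763, -2.577, -0.031]
force: [0.1, 0.2, -0.1]
gripper_width: 0.9
```

```bash
python3 st.py; python3 - <<'E'
from h import *
w=look("wrist"); im,d,K,T=w
cv2.imwrite("pics/w5.png",cv2.resize(im[160:290,200:360],None,fx=4.5,fy=4.5,interpolation=cv2.INTER_CUBIC))
v,u=np.mgrid[0:384,0:512]; r=np.linalg.inv(K)@np.stack([u.ravel(),v.ravel(),np.ones(u.size)])*d.ravel()
W=(T[:3,:3]@r).T+T[:3,3]; q=W[:,:2]-[538,55.5]; rr=np.hypot(*q.T); ok=(v.ravel()<230)
h=ok&(rr<14); p=ok&(rr>20)&(rr<65)&(W[:,2]<90)&(W[:,2]>65)
A=np.c_[q[p],np.ones(p.sum())]; print("hub z",np.median(W[h,2]),"plate plane",np.linalg.lstsq(A,W[p,2],rcond=None)[0],p.sum())
E
```

```text
t 9.8 tcp [507.9  38.2 243.7] phi -151.0 r 35.9 xdir 111.2 tilt [-0.005  0.028] F [ 0.1  0.2 -0.1] q6 -0.49
hub z 91.96438262907449 plate plane [-1.06628528e-03  1.14245305e-03  7.80728932e+01] 9579
```

View pics/w5.png

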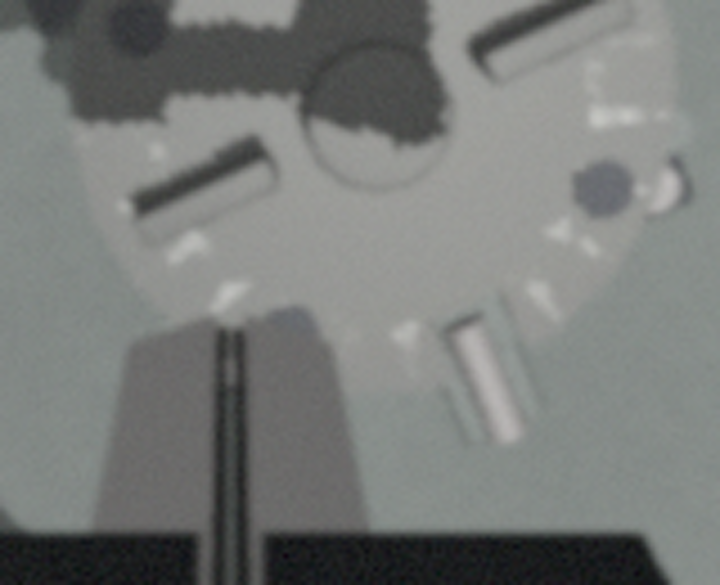

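The last view shows the key (485,380) lying in the notch. The hub top is at 92.0 mm, the plate top is at 78.1 mm and tilts about 0.002 rad, so the cover is home, level and clear of the robot. Handing in.

```bash
python3 -c "
from station import env
print(env.finish_job())"
```

```text
the job is handed in; nothing more can be done
None
```

The cover is down on its seat and level, with the key inside its notch. The job is handed in; the hand-in reports no verdict.

- **Turning:** With the fingers shut, I pushed rib_right about 77° anticlockwise. Before pressing, the notch was within about 2° of the key, slightly past it.
- **Pressing:** I pressed on the hub. The cover went past the 3 mm point where the key would have stopped it at about 8 N, then met a solid stop at 92 mm (28 N measured).
- **Last checks:**
  - The hub top was at 92.0 mm and the plate top at 78.1 mm, which match the fully seated heights of 92 and 78 mm.
  - The plate tilted about 0.002 rad.
  - The key lay inside the notch, and the arm was clear with the wrist force near zero, 9.8 s into the run.
- **Disagreements:**
  - My readings of the notch and key angles differed by 1–2°, but the cover dropped in anyway.
  - I saw one unexplained upward force of about 6 N on the finger during the push. It went away with the next moves.
- **Not checked:** I did not re-measure the other objects at the end. The arm moved nothing but the cover as far as the views and forces showed.

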